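# Close the dust collector and lock its quarter-turn fastener

## Robot

A 6-joint arm with a two-finger parallel gripper is mounted at the origin on the work surface. World frame = base frame: x ahead of the robot, y to its left, z up, the work surface at z = 0. Lengths are in m, angles in rad, forces in N, time in s.
With the tool pointing down it reaches from about 0.275 to 0.825 m from the base axis. Payload 4.9 kg.
Tool frame: the origin (TCP) lies on the mounting face of the last link; the fingertips stand tip_reach ahead of it and the grasp point (between the pads) lies 155 mm ahead of it (tip_reach is the distance from the TCP to the fingertips, in m); z points along the fingers, y is the line along which they close (so a half turn about z gives the same grasp; the last joint's range is limited). The gripper opens to 85 mm and grips with 20 to 120 N. Pads are 22 mm wide; open, the fingers measure 114 mm over their backs; the gripper's body (76 mm by 85 mm) begins 54 mm behind the grasp point. The pads swing forward as they close: fully open they stand 13 mm farther back than shut.
Start: joints at [1.205, 0.326, -0.193, 1.052, 0, 1.437], TCP at [0.126, 0.535, 0.405] pointing down, gripper open.
Joint ranges: [-2.65, 2.65], [-0.97, 1.79], [-1.3, 1.35], [-1.93, 2.1], [-1.47, 1.37], [-3.14, 3.14]. Speed limits (rad/s): [2.57, 2.57, 3.14, 3.14, 3.14, 3.14].

## Interface

Orientations are given as a unit quaternion [w, x, y, z].
In Python, from plant import * gives the robot as it stands. Calls block until the motion is done:
- move_ptp(position, orientation): joint-space move of the TCP to a pose.
- movel(position, rotation=None, speed=0.15): straight line of the TCP; rotation=None keeps the orientation; speed is the mean speed in m/s.
- move_j(angles): joint-space move.
- move_gripper(opening): opening from 0.0 (shut) to 1.0 (fully open); the grip force is fixed at half the most; returns when the fingers have stopped.
- dwell(seconds).
- inverse_kinematics(position, orientation): joint angles nearest the present ones, or None.
- state(): the state.
- snapshot(name): name is "side" or "top"; returns a dict with "pixels" (384x512x3 uint8, red, green, blue), "K" (3x3 intrinsics, pixels), "k1" (the pictures are not rectified: a ray, as slopes to the right and down, at radius r is drawn at 1 + k1 r^2 times it, then the intrinsics apply), "R" (3x3) and "t" (3): a world point X has camera coordinates R X + t. Camera axes: x right, y down, z forward; pixel columns grow to the right and rows downward; lengths in m; the calibration is good to about 2 mm. A picture is of the moment at which its call begins. There is no depth.
A pose or a line that the arm cannot do raises Unreachable and nothing moves.
- hand_in(): hands the job in; it is judged then, once.
The state is a dict: "t": time; "joints": joint angles; "dq": joint speeds; "joint_torque": joint torques, N m; "eef_pos": TCP position; "orientation": TCP orientation; "contact_force": force on the tool from outside, world axes, zero at the start; "ft_torque": the same for the moment, N m; "grip_width": opening from 0.0 (shut) to 1.0 (fully open); "gripper_force": force on a finger pad.
Only numpy, scipy, OpenCV 4.12 (cv2) and the standard library are available. Lean on these libraries where they do the work, as an engineer would, in place of code of your own. Each camera call takes 0.05 s, during which the arm holds its last target. There are 200 camera calls.

## Task

The filter lid of the bench dust collector has been left standing open: push it fully shut with the fingertips, then set a fingertip in the slot of the round cam fastener on the lid and turn it clockwise (seen from above) a quarter turn to its stop, so that the slot runs straight from front to back and the lid is locked. Only push and turn: do not raise the lid further, do not pick anything up, and leave the other things on the bench where they stand.

Things in the scene. Friction and masses are not known exactly. Their poses are not given: they have to be found in the camera images.
- housing: grey sheet-metal dust collector, fixed to the bench; origin at the centre of the underside of its open filter box, which is 220 mm front to back (x), 260 mm wide (y), 90 mm high. Its own -x is its front (the robot's side), +x its rear, +y its left, z up; it may stand turned by up to 0.35 rad. Behind the box (x from 112 to 198 mm) is a blower section 84 mm high with a hose port up to 105 mm high. A filter lies inside the box.
- lid (a joint): angle of the lid (rad): 0 = fully shut, lying flat on the box; it grows as the front edge of the lid rises. It starts at about 0.4 to 0.75; its stiff hinge keeps it wherever it is left. Pushing it shut takes about 1 to 5 N at the front edge. The lid is an aluminium plate 220 x 260 x 6 mm.
- lid_hinge (a point): on the lid's hinge axis (which runs along the housing's y), midway along the rear top edge of the box, 0.5 mm above its rim, at the level of the lid's underside when shut
- lid_press (a point): point on the lid's top face, on the centre line in the free strip in front of the fastener, 17 mm behind the lid's front edge and 203 mm from the hinge axis; it moves with the lid. A small raised dark tick marks it, and the slot points at the tick when locked.
- cam (a joint): angle of the round cam fastener (rad): 0 = open, slot across the lid (along the housing's y); pi/2 = locked, at its stop, slot front to back (along the housing's x, when the lid is shut). It grows clockwise seen from above and starts at 0 to 0.3. It stays where it is left; turning takes about 0.15 N m (about 5 N at the slot's end). A tongue under the lid hooks under a keeper bar of the box over the last 20 degrees or so of the turn; this works only when the lid is fully shut.
- cam_center (a point): on the fastener's axis, at the slot's floor. The fastener is a black dial with a steel slot floor, 104 mm across standing 20 mm above the lid's top face, its axis on the lid's centre line 135 mm from the hinge axis. A straight slot 38 mm wide and 16 mm deep, open at both ends, crosses it through the centre; the slot's floor lies 4 mm above the lid's top face.
- slot_end (a point): point on the slot's floor, in the middle of its width, 34 mm from the fastener's axis towards the end that points to the housing's -y (right) when open and to its -x (front) when locked; it turns with the fastener
- jar: amber glass jar with a white cap, 54 mm across, 75 mm tall, upright, loose, beside the left side of the housing; origin at the centre of its underside
- ring_clamp: upright wooden ring clamp, a 30 x 34 x 100 mm block, loose, beside the right side of the housing; origin at the centre of its underside
- bench_block: flat steel bench block, 90 x 90 x 20 mm, lying loose on the left, nearest the robot; origin at the centre of its underside
- mallet: small hammer with a wooden handle, 240 mm long, lying loose on the right; origin near the middle of its length, on the bench
- file_pot: blue pot 84 mm across and 100 mm tall, with files standing in it up to 210 mm high, loose, on the left; origin at the centre of its underside
- saw_disc: flat steel ring, 90 mm across, 6 mm thick, lying loose on the left; origin at the centre of its underside
- mandrel_stand: upright tapered steel mandrel, 150 mm tall on a 64 mm foot, loose, on the right; origin at the centre of its underside

How it is judged:
On the way, in this order (a step that is already met when the one before it is completed fails the run):
1. the lid is pushed fully shut (value of joint lid below 0.03 rad), for 0.2 s.
2. the fastener is turned to its locked position with the lid shut (value of joint cam above 1.4 rad and value of joint lid below 0.03 rad), for 0.2 s.
At the end, for the whole second after the job is handed in: the lid is shut (within 0.03 rad) and the fastener is turned clockwise to at least 1.40 rad of its 1.57 rad (within 10 degrees of the stop) (all of step 2); the robot touches nothing.
It fails at once if the lid is raised further (above 0.9 rad) (value of joint lid above 0.9 rad).
It fails at once if a bystander is lifted, or moved by more than 30 mm (distance of any of jar, ring_clamp, bench_block, mallet, file_pot, saw_disc, mandrel_stand from where it was at the start of the episode above 0.03 m).
It fails at once if a bystander is knocked over (angle between any of jar, ring_clamp, file_pot, mandrel_stand's own z axis and vertical above 0.5 rad).
It also fails if it takes over 48 s, if anything falls off the work surface, if the arm or the gripper's body presses on something with over 40 N, if the wrist force passes 120 N, or if a joint passes its speed limit or range.

## Working session

There is one attempt and no reset: what is moved stays moved. The work goes in short steps, each a Python script; the robot and the scene stay as the last script left them, time stands still between calls to the robot, and variables do not carry over. Pictures are saved under pics/ and viewed, at most 10 in all, crops included, and the job is handed in when it is done.

```bash
ls; mkdir -p pics
cat > h.py <<'E'
from plant import *
import numpy as np, cv2
def snap(n,f):
    s=snapshot(n); cv2.imwrite('pics/'+f,s['pixels'][:,:,::-1]); np.savez('pics/'+f[:-4],**{k:np.array(v) for k,v in s.items()}); return s
def ray(s,u,v):
    K=np.array(s['K']);R=np.array(s['R']);t=np.array(s['t']).ravel()
    p=cv2.undistortPoints(np.array([[[u,v]]],float),K,np.array([float(s['k1']),0,0,0,0]))[0,0]
    return -R.T@t, R.T@np.array([p[0],p[1],1.])
def onz(s,u,v,z):
    c,d=ray(s,u,v); return c+d*(z-c[2])/d[2]
def proj(s,X):
    K=np.array(s['K']);R=np.array(s['R']);t=np.array(s['t']).ravel()
    return cv2.projectPoints(np.array(X,float).reshape(-1,1,3),cv2.Rodrigues(R)[0],t,K,np.array([float(s['k1']),0,0,0,0]))[0][:,0]
def tri(s1,a,s2,b):
    c1,d1=ray(s1,*a);c2,d2=ray(s2,*b)
    k=np.linalg.lstsq(np.c_[d1,-d2],c2-c1,rcond=None)[0]
    p,q=c1+k[0]*d1,c2+k[1]*d2
    return (p+q)/2,np.linalg.norm(p-q)
E
python3 - <<'E'
from h import *
for n in('top','side'):
    s=snap(n,n+'0.png'); print(n,-np.array(s['R']).T@np.array(s['t']).ravel(),s['K'],s['k1'])
print(state()); 
try: print(tip_reach)
except Exception as e: print(e)
a=cv2.imread('pics/top0.png');b=cv2.imread('pics/side0.png')
E
```

```text
pics
top [ 0.26047982 -0.01462066  1.29441085] [[397.49990151   0.         252.51227179]
 [  0.         397.49990151 188.80706858]
 [  0.           0.           1.        ]] -0.010780027203953857
side [-0.08535643 -0.8390664   1.05008131] [[464.75387865   0.         248.18713187]
 [  0.         464.75387865 189.98346408]
 [  0.           0.           1.        ]] -0.07629239394323552
{'t': 0.1, 'joints': array([ 1.20482151e+00,  3.26820090e-01, -1.93495050e-01,  1.05200626e+00,
        2.96957324e-06,  1.43660052e+00]), 'dq': array([ 0.0001162 , -0.00037482,  0.00225901, -0.00076211,  0.0017757 ,
        0.00127781]), 'joint_torque': array([ 2.05472774e-03, -4.44238937e+01,  2.63038141e+01,  7.84166506e-03,
        2.18199091e-05, -1.59818262e-05]), 'eef_pos': array([0.12623105, 0.53504715, 0.40400275]), 'orientation': array([-1.90156325e-04,  1.15630242e-01,  9.93292034e-01, -7.38448105e-04]), 'contact_force': array([-0.53809163,  0.77599983, -0.40264521]), 'ft_torque': array([0.01900131, 0.01624787, 0.0224349 ]), 'gripper_force': 0.0, 'grip_width': 0.9965892248013265}
0.1734
```

View pics/top0.png

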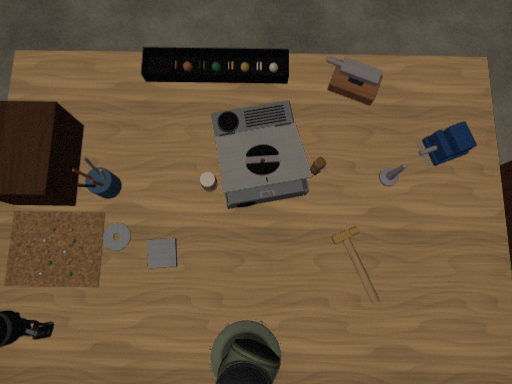

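View pics/side0.png

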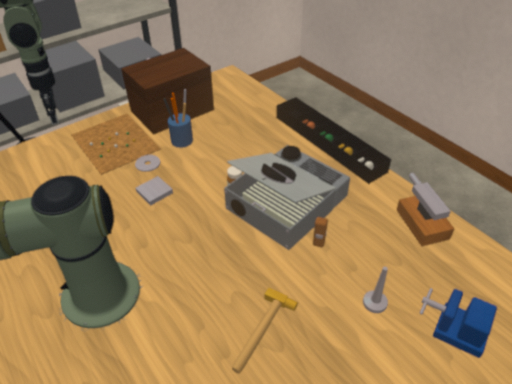

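Top view: housing around (260,155), turned slightly; dial at about (263,160); jar (208,180), ring clamp (318,165). Side view: open lid with the dial at about (278,172). I'll enlarge both.

Run:
```python
import cv2,numpy as np
a=cv2.imread('pics/top0.png')[95:215,195:335];b=cv2.imread('pics/side0.png')[135:250,215:355]
a=cv2.resize(a,None,fx=4.2,fy=4.2,interpolation=cv2.INTER_CUBIC);b=cv2.resize(b,None,fx=5,fy=5,interpolation=cv2.INTER_CUBIC)
cv2.imwrite('pics/topc.png',a);cv2.imwrite('pics/sidec.png',b)
```

```text
(no output)
```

View pics/topc.png

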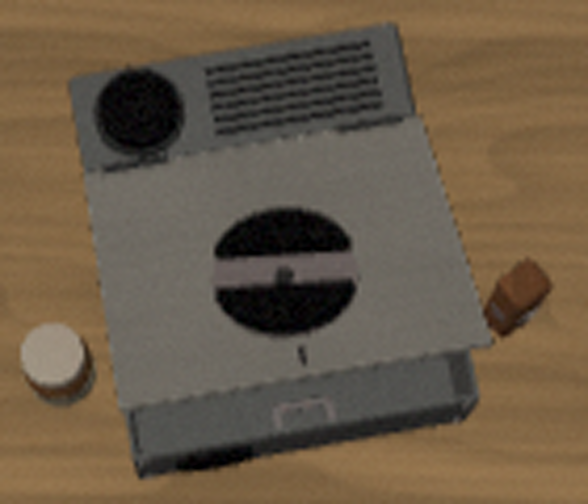

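View pics/sidec.png

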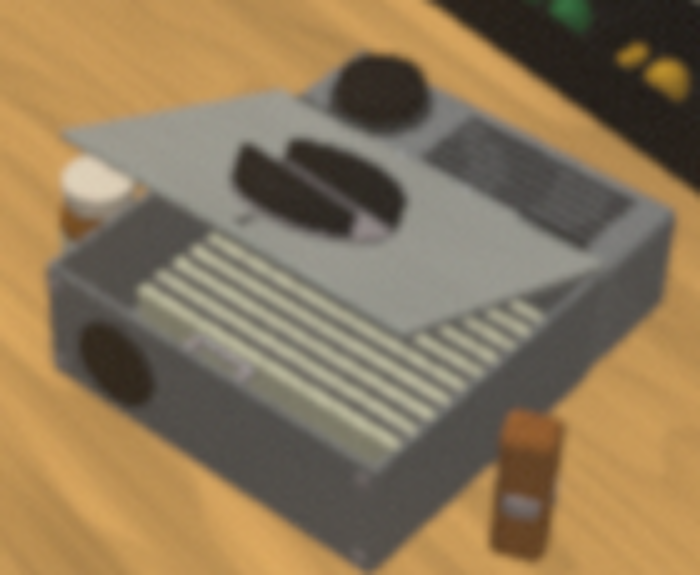

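Top crop: lid corners at about (85,172), (415,118), (492,345), (122,408), tick (303,355), dial centre (285,272). Side crop: lid front corners (62,133), (408,333), rear corners (605,265), (280,92), tick (245,218). Triangulating these.

```bash
cat >> h.py <<'E'
def load(f): return dict(np.load('pics/'+f))
E
python3 - <<'E'
from h import *
s1=load('top0.npz');s2=load('side0.npz')
T=lambda p:((p[0]+.5)/4.2-.5+195,(p[1]+.5)/4.2-.5+95)
S=lambda p:((p[0]+.5)/5-.5+215,(p[1]+.5)/5-.5+135)
pts=dict(FL=((122,408),(62,133)),FR=((492,345),(408,333)),RR=((417,118),(605,265)),RL=((85,172),(280,92)),tick=((303,356),(245,218)))
P={}
for k,(a,b) in pts.items():
    P[k],e=tri(s1,T(a),s2,S(b)); print(k,P[k].round(4),round(e,4))
for k,p in dict(rimR=(378,470),rimL=(52,268)).items(): P[k]=onz(s2,*S(p),.09);print(k,P[k].round(4))
for k,p in dict(RL=(85,172),RR=(417,118)).items(): print(k,onz(s1,*T(p),.096).round(4))
for k,p in dict(jar=(55,350),clamp=(530,270)).items(): print(k,onz(s1,*T(p),.075 if k=='jar' else .1).round(4))
for a,b in(('FL','FR'),('RL','RR'),('rimL','rimR')):
    d=P[b]-P[a];print(np.arctan2(d[0],-d[1]),np.linalg.norm(d))
E
```

```text
FL [0.4774 0.0706 0.1788] 0.0009
FR [ 0.527  -0.1829  0.1795] 0.0049
RR [ 0.7257 -0.1418  0.0881] 0.0046
RL [0.6757 0.1113 0.0889] 0.0008
tick [ 0.5174 -0.053   0.1762] 0.0035
rimR [ 0.5085 -0.1894  0.09  ]
rimL [0.4571 0.0591 0.09  ]
RL [0.6736 0.1104 0.096 ]
RR [ 0.7205 -0.1399  0.096 ]
jar [0.5406 0.1302 0.075 ]
clamp [ 0.6012 -0.2226  0.1   ]
0.19347726667136145 0.2582729083890913
0.19522725485937995 0.25802286569382565
0.20409011190383625 0.25368790029346994
```

```bash
cat >> h.py <<'E'
PSI=.197; HX=np.array([np.cos(PSI),np.sin(PSI),0]); HY=np.array([-np.sin(PSI),np.cos(PSI),0]); HINGE=np.array([.699,-.0155,.0905])
def q(th): f=(th+np.pi/2)/2; return [0,np.cos(f),np.sin(f),0]
def tip(p): return [p[0],p[1],p[2]+tip_reach]
def F(): return np.array(state()['contact_force'])
E
python3 - <<'E'
from h import *
th=PSI+np.pi/2
move_gripper(0.0); print('tr',tip_reach,state()['grip_width'])
p=state()['eef_pos']; movel([p[0],p[1],.48],speed=.2)
P=lambda a:HINGE+.203*(-np.cos(a)*HX+[0,0,np.sin(a)])+.006*(np.sin(a)*HX+[0,0,np.cos(a)])
move_ptp(tip(P(.5)+[0,0,.1]),q(th)); print(state()['t'],F(),state()['joints'].round(2))
movel(tip(P(.5)+[0,0,.012]),speed=.15); f0=F(); print(f0)
for a in np.arange(.46,-.03,-.06):
    movel(tip(P(a)),speed=.05); print(round(a,2),(F()-f0).round(1),state()['eef_pos'][2].round(4)-tip_reach)
print(state()['t'])
E
```

```text
tr 0.1734 0.0001837264342457081
3.9083 [-0.24555702  0.50980832 -0.29053326] [-0.23  0.25 -0.13  1.18  0.   -0.43]
[-0.15144157 -0.08563662  0.34581698]
0.46 [-0.4  0.6 -0.5] 0.18580000000000002
0.4 [-0.4 -0.5  0.4] 0.17470000000000002
0.34 [ 0.5  0.1 -0.5] 0.1634
0.28 [-0.7  0.3 -0.4] 0.15189999999999998
0.22 [0.6 0.1 0. ] 0.1402
0.16 [-0.3  0.3 -0.1] 0.12830000000000003
0.1 [ 0.  -0.4 -1.2] 0.11630000000000001
0.04 [ 0.2 -0.8  0.9] 0.10410000000000003
-0.02 [-11.    3.   38.1] 0.0963
8.3167
```

Run:
```python
from h import *
p=state()['eef_pos']; movel([p[0],p[1],p[2]+.06],speed=.15)
p=state()['eef_pos']; movel([p[0]-.16,p[1]-.02,p[2]+.08],speed=.25)
s1=snap('top','top1.png');s2=snap('side','side1.png');print(state()['t'])
a=cv2.resize(cv2.imread('pics/top1.png')[95:215,195:335],None,fx=4,fy=4,interpolation=cv2.INTER_CUBIC)
b=cv2.resize(cv2.imread('pics/side1.png')[135:255,215:355],None,fx=4,fy=4,interpolation=cv2.INTER_CUBIC)
cv2.imwrite('pics/c1.png',np.vstack([a,b])[:, :] if 0 else cv2.resize(np.hstack([a,b]),(800,343)))
cv2.imwrite('pics/topc1.png',a)
```

```text
9.8583
```

View pics/c1.png

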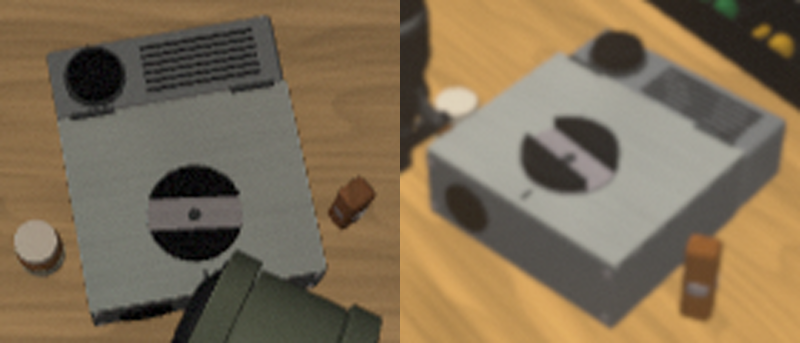

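Lid is shut flat; the dial is at about (195,215) in the left panel, its slot nearly horizontal in the image; the arm blocks only the front edge. Measuring dial centre and slot angle.

Run:
```python
from h import *
s=load('top1.npz'); im=s['pixels']; k=8
x0,y0,x1,y1=240,148,288,188
c=cv2.resize(im[y0:y1,x0:x1],None,fx=k,fy=k,interpolation=cv2.INTER_CUBIC)
m=(cv2.cvtColor(c,cv2.COLOR_RGB2GRAY)<70).astype(np.uint8)
n,l,st,ce=cv2.connectedComponentsWithStats(m)
for i in range(1,n):
    if st[i,4]>1000: print(i,st[i],ce[i])
U=lambda p:((p[0]+.5)/k-.5+x0,(p[1]+.5)/k-.5+y0)
# halves: components containing points above and below the centre
cx,cy=(263.3-x0)*k,(170.3-y0)*k
e={}
xs=np.arange(int(cx-90),int(cx+91),4)
up=[];lo=[]
for x in xs:
    col=m[:,x]; y=int(cy)-20
    # from the slot's middle at x go up and down till black
    yy=int(cy+14) if 0 else int(cy)+0
    seed=yy-40 if abs(x-cx)<32 else yy
    a=yy-34
    while a>0 and not m[a,x]: a-=1
    b=yy+34
    while b<m.shape[0]-1 and not m[b,x]: b+=1
    up.append(onz(s,*U((x,a)),.1165)[:2]);lo.append(onz(s,*U((x,b)),.1165)[:2])
for n_,L in(('up',up),('lo',lo)):
    vx,vy,px,py=cv2.fitLine(np.array(L,np.float32),cv2.DIST_HUBER,0,.01,.01).ravel()
    if vy>0: vx,vy=-vx,-vy
    print(n_,np.arctan2(vy,vx),'cam',PSI-np.pi/2-np.arctan2(vy,vx),px,py)
pts=cv2.findNonZero(m)[:,0]
w=np.array([onz(s,*U(p),.1165)[:2] for p in pts[::7]])
w=w[np.linalg.norm(w-onz(s,*U((cx,cy)),.1165)[:2],axis=1)<.062]
(c0,r)=cv2.minEnclosingCircle(w.astype(np.float32));print('centre',c0,r,w.min(0),w.max(0))
print('expected',(HINGE-.135*HX)[:2])
cv2.imwrite('pics/m.png',m*255)
```

```text
1 [   58    38   253    98 17388] [182.93570278  92.06498735]
3 [   62   211   251    99 17698] [188.85902362 253.59283535]
4 [ 267  278  107   42 2621] [318.34223579 304.84624189]
up -1.5232567 cam 0.14946032 0.5777937 -0.03150829
lo -1.5085272 cam 0.13473082 0.54433334 -0.03876611
centre (0.5569975972175598, -0.04528774321079254) 0.058618754148483276 [ 0.5070623  -0.09008857] [0.61477145 0.00725899]
expected [ 0.56661115 -0.04192331]
```

```bash
cat >> h.py <<'E'
C=np.array([.5635,-.044,.1045])
def pose(cam,off):
    a=PSI-np.pi/2-cam
    return C+.034*np.array([np.cos(a),np.sin(a),0])+off*np.array([np.sin(a),-np.cos(a),0]), q(a+np.pi)
E
python3 - <<'E'
from h import *
p,o=pose(.14,0)
z=state()['eef_pos'][2]; move_ptp([p[0],p[1],z],o)
movel(tip(p+[0,0,.03]),speed=.2); f0=F()
movel(tip(p+[0,0,.009]),speed=.05); f=F()-f0; print('top',f.round(1),state()['joints'].round(2))
if abs(f[2])<5:
    movel(tip(p),speed=.03); print('in',(F()-f0).round(1),state()['t'])
    for cam,off in [(.14,.006)]+[(c,.008) for c in np.arange(.2,1.45,.1)]+[(c,.008) for c in np.arange(1.44,1.75,.03)]:
        p,o=pose(cam,off); movel(tip(p),o,speed=.03); f=F()-f0
        print(round(cam,2),f.round(1),round(state()['t'],2))
        a=PSI-np.pi/2-cam
        if cam>1.3 and -(f@[np.sin(a),-np.cos(a),0])>22 or np.linalg.norm(f)>40: break
print(state()['t'],np.array(state()['eef_pos']).round(4),np.array(tip(p)).round(4))
E
```

```text
top [ 1.5 -0.2 -0.6] [-0.27  0.47 -0.3   0.8   0.   -0.32]
in [ 0.8 -0.2  0. ] 12.425
0.14 [ 0.7 -0.1 -1.4] 12.78
0.2 [ 5.2  1.9 -1.8] 13.06
0.3 [ 5.9  0.9 -1.4] 13.32
0.4 [ 5.9  1.8 -1. ] 13.59
0.5 [ 5.1  1.3 -1.7] 13.86
0.6 [ 5.4  0.8 -1.3] 14.12
0.7 [ 6.4 -0.2 -0.2] 14.39
0.8 [ 5.2 -0.4 -1.8] 14.66
0.9 [ 5.7 -0.7 -0.1] 14.93
1.0 [ 5.4 -1.2 -0.8] 15.19
1.1 [ 6.1 -1.2 -0.6] 15.46
1.2 [ 4.9 -1.6 -0.7] 15.72
1.3 [ 4.6 -2.6 -1. ] 15.99
1.4 [ 5.1 -2.5 -0.3] 16.26
1.44 [ 4.6 -3.4 -0.6] 16.51
1.47 [ 4.1 -4.5 -0.8] 16.76
1.5 [ 4.7 -4.1  0.1] 17.01
1.53 [ 4.7 -4.1  0.5] 17.26
1.56 [ 4.4 -4.6  0.1] 17.51
1.59 [ 3.5 -4.3 -0.3] 17.76
1.62 [ 3.8 -5.  -0.8] 18.01
1.65 [ 2.5 -9.2  0.7] 18.26
1.68 [  1.1 -12.5   1.3] 18.51
1.71 [ -0.5 -15.5   2.3] 18.76
1.74 [ -1.5 -17.9   3.2] 19.01
19.0083 [ 0.5291 -0.0411  0.2786] [ 0.5293 -0.0369  0.2779]
```

The force rises steeply from 1.62 commanded on, which is the stop. Backing off, rising clear and checking.

Run:
```python
from h import *
p,o=pose(1.571,0); movel(tip(p),o,speed=.03); print(F().round(1))
movel(tip(p+[0,0,.1]),speed=.15); p=state()['eef_pos']; movel([p[0]-.16,p[1]-.02,p[2]+.06],speed=.25)
snap('top','top2.png');snap('side','side2.png');print(state()['t'])
a=cv2.resize(cv2.imread('pics/top2.png')[95:215,195:335],(467,400),interpolation=cv2.INTER_CUBIC)[:,:400]
b=cv2.resize(cv2.imread('pics/side2.png')[135:255,215:355],(467,400),interpolation=cv2.INTER_CUBIC)[:,:400]
cv2.imwrite('pics/c2.png',np.hstack([a,b]))
```

```text
[0.4 0.7 0.1]
21.375
```

View pics/c2.png

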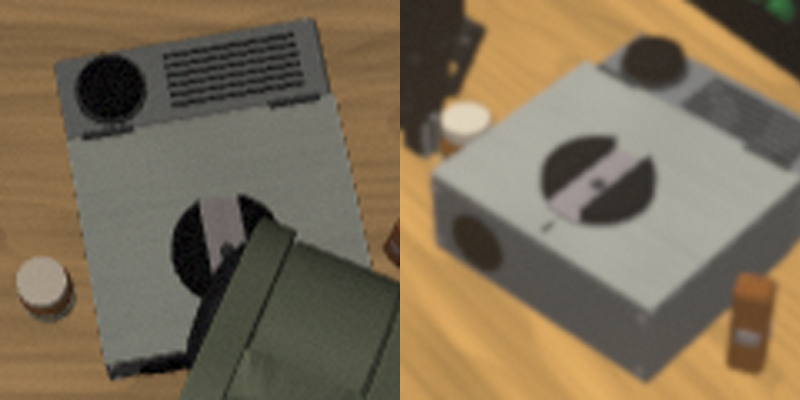

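The lid lies flat. The slot, running from (625,160) to (565,210) in the right panel, points at the tick at (547,226), parallel to the lid's sides. The arm is clear and the jar and clamp haven't moved, so I'm handing in.

```bash
python3 -c "
from plant import *
print(hand_in())"
```

```text
the job is handed in; nothing more can be done
None
```

The lid is pushed fully shut and the cam fastener is turned clockwise to its stop, slot front to back, and I handed the job in at about 21 s of the 48 s; no verdict came back, but the final pictures and the force rise at the stop both show it locked.

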